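# Pack the headphone test kit in its two-layer box

### The job

Pack the headphone test kit into the blue two-layer box. First lay every loudspeaker driver on the table, magnet up, flat in a bottom cavity of its own, then fit the divider tray flat onto the corner posts with its pockets up; then put the upper layer in: pull both red plug-in transmitters out of the charging dock against their spring catches and stand one in each plug pocket, and stand the measuring coupler in the square pocket. Leave the bottle, headphones and mouse alone.

Things in the scene. Friction and masses are not known exactly. Their poses are not given: they have to be found in the camera images.
- box: Fixed two-layer kit box: blue open crate, 188 x 188 mm outside, walls 8 mm, rim 82 mm above the table. Origin under its centre on the table, x and y along its sides, z up. Inside 172 x 172 mm; white foam floor with four dark square cavities at 8 mm; a white square post (14 x 14 mm) in each inner corner rises to 62 mm.
- posts (a point): Centre of the box at the height of the post tops (62 mm above the table), where the middle of the divider's underside belongs; axes as the box.
- divider: Loose tray, white plate 164 x 164 x 8 mm (4 mm play each side in the box, any quarter turn), 250 g. Origin: centre of underside, z up. Orange centre rib as handle: 60 mm along x, 16 mm thick in y, top at 62 mm. Three pockets with grey walls 4 mm thick, tops at 28 mm: two for plugs on the +y side, a square one for the coupler on the -y side. Starts on the table, left or right.
- plug_pocket0 (a point): Centre of the floor of a plug pocket, 42 mm (divider x) by 32 mm (divider y) inside; at (-34, 52, 8) mm on the divider; axes as the divider.
- plug_pocket1 (a point): Centre of the floor of the other plug pocket, same size, at (34, 52, 8) mm on the divider.
- coupler_pocket (a point): Centre of the floor of the coupler pocket, 62 x 62 mm inside, at (0, -48, 8) mm on the divider.
- dock: Fixed grey charging dock, 150 mm (x) by 76 mm (y), 41 mm high, origin under its centre, two sockets 32 mm either side of it along x. A spring-loaded roller (orange slide, +y side) snaps into a groove of each plug: pulling a plug straight up takes roughly 5 to 15 N in the first 10 mm, the roller pressing sideways with some 12 N until 20 mm; it is out after 30 mm.
- coupler: Measuring coupler, 300 g, standing upright: black round base 54 mm diameter and 45 mm high, tapering at 52 mm into a steel neck 34 mm in diameter up to 90 mm. Origin at the centre of its foot, z up. Starts beyond the drivers, to the left or right of the box.
- spray: Bystander: green bottle with white cap, 52 mm diameter, 150 mm high, upright; origin at its foot. Leave it alone.
- headphones: Bystander: black and red headphones lying flat beyond the box, 130 mm across; origin between the ear cups, on the table. Leave alone.
- mouse: Bystander: black computer mouse, 100 x 58 x 30 mm, origin under its centre. Leave alone.
- cavity0 (a point): Centre of the floor of bottom cavity 0 in the box: a 64 x 64 mm square recess 10 mm deep, sides along the box's, centre at (-38, -38, 8) mm in the box's frame; axes as the box.
- cavity1 (a point): Centre of the floor of bottom cavity 1 in the box: a 64 x 64 mm square recess 10 mm deep, sides along the box's, centre at (-38, 38, 8) mm in the box's frame; axes as the box.
- cavity2 (a point): Centre of the floor of bottom cavity 2 in the box: a 64 x 64 mm square recess 10 mm deep, sides along the box's, centre at (38, -38, 8) mm in the box's frame; axes as the box.
- cavity3 (a point): Centre of the floor of bottom cavity 3 in the box: a 64 x 64 mm square recess 10 mm deep, sides along the box's, centre at (38, 38, 8) mm in the box's frame; axes as the box.
- driver0: Loudspeaker driver lying face down, 160 g: black square flange 58 x 58 x 10 mm, on it a central steel magnet (diameter 30 mm, up to 50 mm height), a short cone (radius 27 to 18 mm) around its root up to 16 mm. Origin at the centre of the underside, z up, x and y along the flange. Fits any cavity at any quarter turn. 2 to 4 are present.
- driver1: Loudspeaker driver lying face down, 160 g: black square flange 58 x 58 x 10 mm, on it a central steel magnet (diameter 30 mm, up to 50 mm height), a short cone (radius 27 to 18 mm) around its root up to 16 mm. Origin at the centre of the underside, z up, x and y along the flange. Fits any cavity at any quarter turn. 2 to 4 are present.
- driver2: Loudspeaker driver lying face down, 160 g: black square flange 58 x 58 x 10 mm, on it a central steel magnet (diameter 30 mm, up to 50 mm height), a short cone (radius 27 to 18 mm) around its root up to 16 mm. Origin at the centre of the underside, z up, x and y along the flange. Fits any cavity at any quarter turn. 2 to 4 are present.
- driver3: Loudspeaker driver lying face down, 160 g: black square flange 58 x 58 x 10 mm, on it a central steel magnet (diameter 30 mm, up to 50 mm height), a short cone (radius 27 to 18 mm) around its root up to 16 mm. Origin at the centre of the underside, z up, x and y along the flange. Fits any cavity at any quarter turn. 2 to 4 are present.
- plug0: Red plug-in transmitter, 150 g, 95 mm high: body 44 mm (x) by 30 mm (y) from 30 to 95 mm, below it a foot 36 x 26 mm with a 4 mm deep groove on both y sides at 8 to 22 mm. Origin at the centre of the underside, z up. Starts with the foot fully in a dock socket, underside 12 mm above the table. Fits either plug pocket, either way round.
- plug1: Red plug-in transmitter, 150 g, 95 mm high: body 44 mm (x) by 30 mm (y) from 30 to 95 mm, below it a foot 36 x 26 mm with a 4 mm deep groove on both y sides at 8 to 22 mm. Origin at the centre of the underside, z up. Starts with the foot fully in a dock socket, underside 12 mm above the table. Fits either plug pocket, either way round.

How it is judged:
On the way, in this order (a step that is already met when the one before it is completed fails the run):
1. every driver present lies flat in a bottom cavity ((horizontal distance between driver0 and cavity0 below 0.0065 m or horizontal distance between driver0 and cavity1 below 0.0065 m or horizontal distance between driver0 and cavity2 below 0.0065 m or horizontal distance between driver0 and cavity3 below 0.0065 m) and z of driver0 in the frame of posts between -0.058 and -0.05 m and angle between each of driver0, driver1, driver2, driver3's own z axis and vertical below 0.1 rad and (horizontal distance between driver1 and cavity0 below 0.0065 m or horizontal distance between driver1 and cavity1 below 0.0065 m or horizontal distance between driver1 and cavity2 below 0.0065 m or horizontal distance between driver1 and cavity3 below 0.0065 m) and z of driver1 in the frame of posts between -0.058 and -0.05 m and (horizontal distance between driver2 and cavity0 below 0.0065 m or horizontal distance between driver2 and cavity1 below 0.0065 m or horizontal distance between driver2 and cavity2 below 0.0065 m or horizontal distance between driver2 and cavity3 below 0.0065 m) and z of driver2 in the frame of posts between -0.058 and -0.05 m and (horizontal distance between driver3 and cavity0 below 0.0065 m or horizontal distance between driver3 and cavity1 below 0.0065 m or horizontal distance between driver3 and cavity2 below 0.0065 m or horizontal distance between driver3 and cavity3 below 0.0065 m) and z of driver3 in the frame of posts between -0.058 and -0.05 m), for 0.2 s.
2. the divider lies flat on the corner posts, over the drivers (all of step 1 and horizontal distance between divider and posts below 0.009 m and z of divider in the frame of posts between -0.004 and 0.004 m and angle between divider's own z axis and vertical below 0.05 rad and linear speed of divider below 0.03 m/s), for 0.2 s.
At the end, for the whole second after the job is handed in: Each driver flat in a cavity (6.5 mm, 0.1 rad); divider flat on the posts, pockets up (9 mm sideways, 4 mm height); a plug upright on the floor of each plug pocket (8 mm sideways, 5 mm height), the coupler upright in the square pocket (9 mm); all released, at rest (all of step 2 and (horizontal distance between plug0 and plug_pocket0 below 0.008 m or horizontal distance between plug0 and plug_pocket1 below 0.008 m) and z of plug0 in the frame of plug_pocket0 between -0.005 and 0.005 m and angle between each of plug0, plug1, coupler's own z axis and vertical below 0.15 rad and linear speed of each of plug0, plug1, coupler below 0.03 m/s and (horizontal distance between plug1 and plug_pocket0 below 0.008 m or horizontal distance between plug1 and plug_pocket1 below 0.008 m) and z of plug1 in the frame of plug_pocket0 between -0.005 and 0.005 m and horizontal distance between coupler and coupler_pocket below 0.009 m and z of coupler in the frame of coupler_pocket between -0.005 and 0.005 m); the robot touches nothing.
It fails at once if the spray is pushed more than 30 mm or tipped (distance of spray from where it was at the start of the episode above 0.03 m or angle between spray's own z axis and vertical above 0.5 rad).
It fails at once if the headphones is pushed more than 30 mm or tipped (distance of headphones from where it was at the start of the episode above 0.03 m or angle between headphones's own z axis and vertical above 0.5 rad).
It fails at once if the mouse is pushed more than 30 mm or tipped (distance of mouse from where it was at the start of the episode above 0.03 m or angle between mouse's own z axis and vertical above 0.5 rad).
Of driver0, driver1, driver2, driver3 only 2 to 4 are there at a start; the rules pass over those that are not, and their reading is None.
At some moment in a run one of driver0, driver1, driver2, driver3, divider may be knocked a few centimetres aside while the robot is not near it.
It also fails if it takes over 210 s, if anything falls off the work surface, if the arm or the gripper's body presses on something with over 40 N, if the wrist force passes 120 N, or if a joint passes its speed limit or range.

### The arm

A 7-joint arm with a two-finger parallel gripper is mounted at the origin on the work surface. World frame = base frame: x ahead of the robot, y to its left, z up, the work surface at z = 0. Lengths are in m, angles in rad, forces in N, time in s.
With the tool pointing down it reaches from about 0.4 to 0.9 m from the base axis. Payload 5.5 kg.
Tool frame: the origin (TCP) lies midway between the tips of the shut fingers; the grasp point (between the pads) lies 19 mm behind it (manip.grip_depth is the distance from the TCP to the grasp point, in m); z points along the fingers, y is the line along which they close (so a half turn about z gives the same grasp; the last joint's range is limited). The gripper opens to 92 mm and grips with 3 to 60 N. Pads are 19 mm wide; open, the fingers measure 130 mm over their backs; the gripper's body (75 mm by 190 mm) begins 47 mm behind the grasp point.
Start: joints at [1.597, 0.501, -0.427, 1.55, 0.221, 1.138, -0.21], TCP at [0.153, -0.632, 0.227] pointing down, gripper open.
Joint ranges: [-2.88, 2.88], [-0.31, 2.03], [-1.54, 1.56], [0.2, 2.42], [-1.41, 4.55], [0.19, 2.02], [-2.57, 2.57]. Speed limits (rad/s): [2.57, 2.57, 3.14, 3.14, 3.14, 3.14, 3.14].

### API

Orientations are given as a unit quaternion [x, y, z, w].
In Python, from bench import manip, effector, viewer gives the robot as it stands. Calls block until the motion is done:
- manip.move_pose(position, orientation): joint-space move of the TCP to a pose.
- manip.servo_line(position, ori=None, vel=0.15): straight line of the TCP; ori=None keeps the orientation; vel is the mean speed in m/s.
- manip.movej(angles): joint-space move.
- effector.open_jaws() and effector.close(f_grip=None): open the fingers fully, or close them until they stop; f_grip is the grip in N (None keeps the last).
- manip.sleep(seconds).
- manip.solve_ik(position, orientation): joint angles nearest the present ones, or None.
- viewer.get_image(name): name is "side" or "top" or "wrist"; returns the picture (384x512x3 uint8, red, green, blue); there is no depth.
- viewer.get_calibration(name): a dict with "vfov" (degrees; the focal length in pixels is half the picture's height over the tangent of half this angle, whatever the lens; pixels are square), "cx", "cy" (the principal point, pixels), "eye" and "attitude" of the camera in the world. Camera axes: x right, y down, z forward; pixel columns grow to the right and rows downward; lengths in m; the calibration is good to about 2 mm. A picture is of the moment at which its call begins: read the wrist's pose just before it. get_calibration takes no time and is no camera call; for the wrist camera it gives the pose at the moment of the call.
A pose or a line that the arm cannot do raises manip.PlanningError and nothing moves.
- manip.hand_in(): hands the job in; it is judged then, once.
Readings, each from a call of its own:
- manip.current_clock(): time.
- manip.current_q(): joint angles.
- manip.current_joint_velocities(): joint speeds.
- manip.current_tau(): joint torques, N m.
- manip.current_tool_pos(): TCP position.
- manip.current_tcp_rot(): TCP orientation.
- manip.current_force(): force on the tool from outside, world axes, zero at the start.
- manip.current_wrist_torque(): the same for the moment, N m.
- manip.current_finger_gap(): finger opening in m.
- manip.current_gripper_force(): force on a finger pad.
Only numpy, scipy, OpenCV 4.12 (cv2) and the standard library are available. Lean on these libraries where they do the work, as an engineer would, in place of code of your own. Each camera call takes 0.05 s, during which the arm holds its last target. There are 200 camera calls.

## Working session

There is one attempt and no reset: what is moved stays moved. The work goes in short steps, each a Python script; the robot and the scene stay as the last script left them, time stands still between calls to the robot, and variables do not carry over. Pictures are saved under pics/ and viewed, at most 14 in all, crops included, and the job is handed in when it is done.

```bash
mkdir -p pics; ls; python3 - <<'E'
from bench import manip, effector, viewer
import cv2
for n in ["top","side"]:
    c=viewer.get_calibration(n);print(n,c)
    cv2.imwrite(f"pics/{n}0.png",viewer.get_image(n)[:,:,::-1])
print(viewer.get_calibration("wrist"),manip.current_tool_pos(),manip.current_tcp_rot(),manip.grip_depth)
E
```

```text
pics
top {'vfov': 48.277823808203316, 'cx': 253.9193066718359, 'cy': 188.93878908688546, 'eye': array([ 0.4741923 , -0.00701119,  1.33649226]), 'attitude': array([ 0.71616424, -0.69614345,  0.03513507, -0.03547678])}
side {'vfov': 55.16869235065242, 'cx': 254.14315198514544, 'cy': 194.64178187071047, 'eye': array([ 0.36584643, -0.97706309,  0.74882956]), 'attitude': array([ 0.87726819, -0.11057217,  0.05860182, -0.46340064])}
{'vfov': 62.22044579324439, 'cx': 246.60111809026154, 'cy': 186.64029974423747, 'eye': array([ 0.22044283, -0.61562568,  0.38461489]), 'attitude': array([ 0.7786346 , -0.61349216, -0.08159177,  0.10343266])} [ 0.15229054 -0.63126701  0.22579414] [ 9.92996119e-01  1.18143731e-01 -8.26159093e-05 -8.71973990e-04] 0.0188
```

View pics/top0.png

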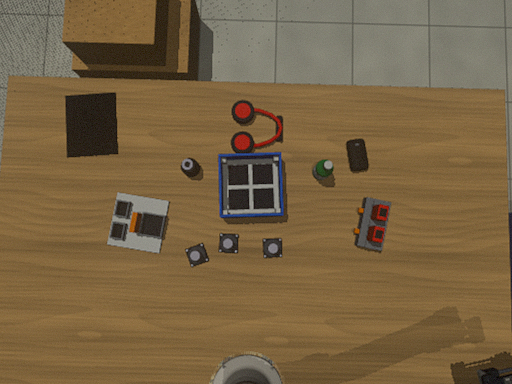

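View pics/side0.png

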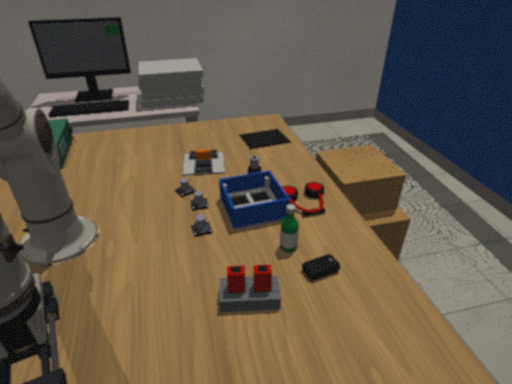

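Three drivers are at about (197,255), (228,243) and (272,247) in the top view. The box is at (252,186), the divider at (138,222), the dock at (373,225) and the coupler at (190,167). Next I'll write the helpers and take a close wrist view of the drivers and box.

```bash
cat > lib.py <<'E'
import numpy as np, cv2
from scipy.spatial.transform import Rotation as R
from bench import manip, effector, viewer
def down(yaw): return (R.from_euler('z',yaw)*R.from_euler('x',np.pi)).as_quat()
def cast(cal,px,z,shape=(384,512)):
    """pixels (n,2) -> points (n,2) on plane z"""
    px=np.atleast_2d(np.asarray(px,float)); f=shape[0]/2/np.tan(np.radians(cal['vfov']/2))
    d=np.c_[(px[:,0]-cal['cx'])/f,(px[:,1]-cal['cy'])/f,np.ones(len(px))]
    d=R.from_quat(cal['attitude']).apply(d); e=np.asarray(cal['eye'])
    return (e+d*((z-e[2])/d[:,2])[:,None])[:,:2]
def project(cal,P,shape=(384,512)):
    f=shape[0]/2/np.tan(np.radians(cal['vfov']/2))
    c=R.from_quat(cal['attitude']).inv().apply(np.atleast_2d(P)-cal['eye'])
    return np.c_[c[:,0]/c[:,2]*f+cal['cx'],c[:,1]/c[:,2]*f+cal['cy']]
def camgeo():
    cal=viewer.get_calibration('wrist'); Rt=R.from_quat(manip.current_tcp_rot()).inv()
    return Rt.apply(cal['eye']-np.array(manip.current_tool_pos())), Rt.apply(R.from_quat(cal['attitude']).apply([0,0,1]))
def go(p,yaw):
    """joint-space move, tool down; half-turn equivalents if needed. returns yaw used"""
    manip.move_pose(np.asarray(p,float),down(yaw)); return yaw
def ikdist(p,yaw):
    q=manip.solve_ik(np.asarray(p,float),down(yaw))
    return None if q is None else np.max(np.abs(np.array(q)-manip.current_q()))
def lookpos(xy,dist,yaw,z=0.03):
    off,ax=camgeo(); T=R.from_quat(down(yaw))
    return np.r_[xy,z]-dist*T.apply(ax)-T.apply(off)
def look(xy,dist,yaws,name=None,z=0.03):
    best=min(((d,y) for y in yaws if (d:=ikdist(lookpos(xy,dist,y,z),y)) is not None),default=None)
    if best is None: raise RuntimeError('no look pose')
    go(lookpos(xy,dist,best[1],z),best[1]); return snap(name)
def snap(name=None,cam='wrist'):
    cal=viewer.get_calibration(cam); im=viewer.get_image(cam)
    if name: cv2.imwrite(f'pics/{name}.png',im[:,:,::-1])
    return cal,im
def rect(pts):
    """minAreaRect of metric points: centre, sides, angle mod 90deg in (-45,45]"""
    (c,s,a)=cv2.minAreaRect((np.asarray(pts)*1000).astype(np.float32))
    return np.array(c)/1000,np.array(s)/1000,np.radians((a+45)%90-45)
E
python3 - <<'E'
from lib import *
c=viewer.get_calibration('top')
for n,p,z in [('d0',(196,256),.03),('d1',(228,243),.03),('d2',(272,247),.03),('box',(252,186),.07),('div',(138,222),.02),('dock',(373,225),.04),('coup',(188,164),.08),('spray',(328,163),.15)]:
    print(n,cast(c,p,z).round(3))
print(camgeo())
d=cast(c,(235,220),.03)[0]
yaws=np.arange(-3,3.01,.5)
for dist in (.55,.6,.5,.45):
    try: cal,im=look(d,dist,yaws,'w1'); print(dist,manip.current_tool_pos(),manip.current_clock()); break
    except (RuntimeError,manip.PlanningError) as e: print(dist,repr(e))
E
```

```text
d0 [[0.397 0.164]]
d1 [[0.439 0.069]]
d2 [[ 0.43  -0.064]]
box [[0.61  0.001]]
div [[0.494 0.348]]
dock [[ 0.505 -0.367]]
coup [[0.669 0.193]]
spray [[ 0.672 -0.21 ]]
(array([ 0.06992638,  0.00050794, -0.15881894]), array([-0.26122465,  0.00135955,  0.96527708]))
0.55 [0.44899855 0.09254013 0.40193141] 2.975
```

View pics/w1.png

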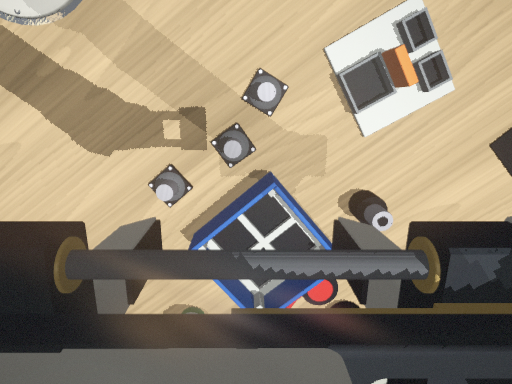

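Three drivers, the box, the divider and the coupler are visible in the upper half. The gripper hides rows below about 215, and vertical-down falls near row 107. So I'll put the camera eye straight above each target and detect it there.

```bash
cat >> lib.py <<'E'
YAWS=np.arange(-3.1,3.11,.3)
def over(xy,h=0.55,name=None,yaws=YAWS):
    """camera eye straight above xy at height h, nearest feasible yaw"""
    off,_=camgeo(); c=[]
    for y in yaws:
        p=np.r_[xy,h]-R.from_quat(down(y)).apply(off); d=ikdist(p,y)
        if d is not None: c.append((d,y,p))
    d,y,p=min(c,key=lambda t:t[0]); go(p,y); manip.sleep(.15); return snap(name)
def blobs(mask,amin,rows=218):
    m=mask.astype(np.uint8)*255; m[rows:]=0
    m=cv2.morphologyEx(m,cv2.MORPH_CLOSE,np.ones((5,5)))
    return [k for k in cv2.findContours(m,cv2.RETR_EXTERNAL,cv2.CHAIN_APPROX_NONE)[0] if cv2.contourArea(k)>amin]
def find_drivers(cal,im):
    i=im.astype(int); out=[]
    for k in blobs((i.max(2)<90)&(i.max(2)-i.min(2)<25),300):
        c,s,a=rect(cast(cal,k[:,0],.01))
        if .048<s.min() and s.max()<.072: out.append((c,a,s))
    return out
def find_box(cal,im):
    i=im.astype(int); m=(i[:,:,2]>i[:,:,0]+50)&(i[:,:,2]>i[:,:,1]+25)
    k=np.vstack([b for b in blobs(m,100)])
    return rect(cast(cal,cv2.convexHull(k)[:,0],.082))
E
python3 - <<'E'
from lib import *
cal,im=over([.61,0],.6,'w2'); b=find_box(cal,im); print(b, find_drivers(cal,im))
cal,im=over([.42,.06],.5,'w3'); d=find_drivers(cal,im); print(d,manip.current_clock(),manip.current_tool_pos())
i1=cv2.imread('pics/w2.png')[:230];i2=cv2.imread('pics/w3.png')[:230];cv2.imwrite('pics/w23.png',np.vstack([i1,i2]))
E
```

```text
(array([0.6146377 , 0.00630578]), array([0.18730991, 0.1871082 ]), np.float64(0.061452612762335754)) [(array([ 0.65587311, -0.02996169]), np.float64(0.062302585591369766), array([0.0626256, 0.0621479])), (array([0.75615698, 0.03699068]), np.float64(0.06204955199829861), array([0.06942797, 0.07152368])), (array([ 0.57915326, -0.03468699]), np.float64(0.057985813685000685), array([0.0630793 , 0.06223324])), (array([ 0.42982095, -0.06593333]), np.float64(0.06210177076161018), array([0.05852133, 0.05726271])), (array([0.65108417, 0.04684048]), np.float64(0.0648828682760879), array([0.06254561, 0.06264616])), (array([0.57410071, 0.04212351]), np.float64(0.060446125123799946), array([0.06249664, 0.06269829])), (array([0.43998505, 0.06993643]), np.float64(-0.021645773866000535), array([0.05952913, 0.05937124]))]
[(array([ 0.5767099 , -0.03487555]), np.float64(0.06380895688889185), array([0.05119546, 0.0615037 ])), (array([0.67422522, 0.19611935]), np.float64(0.5817605493299481), array([0.07105849, 0.05536752])), (array([0.57574567, 0.04195695]), np.float64(0.06198435864705131), array([0.0609695 , 0.06283626])), (array([ 0.42818335, -0.06434572]), np.float64(0.07184755051410631), array([0.05675523, 0.05831236])), (array([0.39915076, 0.16402283]), np.float64(0.3851754185926549), array([0.05349677, 0.0575078 ]))] 5.2 [0.48137224 0.02407319 0.34203617]
```

View pics/w23.png

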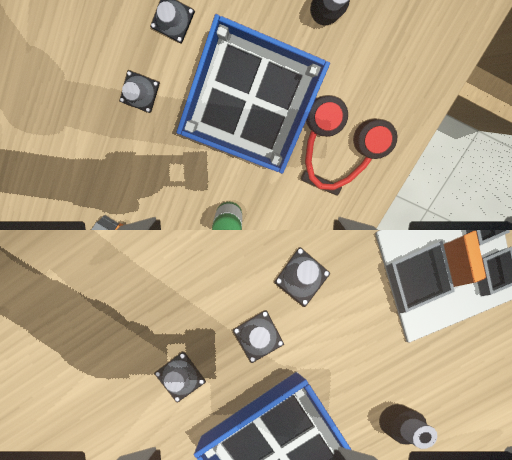

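The box is at (0.615, 0.006) with yaw 0.0615. The rim rectangle (187 mm) and the cavity centres agree. I'll pick each driver across its flange diagonal, slightly off the magnet axis. That way the fully opened fingers clear the box walls at release.

```bash
cat >> lib.py <<'E'
BOX=np.array([.6149,.0062]); BY=.0615
def rot(a): return np.array([[np.cos(a),-np.sin(a)],[np.sin(a),np.cos(a)]])
def b2w(xy): return BOX+rot(BY)@np.asarray(xy)
def ux(y): return np.array([np.cos(y),np.sin(y)])
def wrap(a): return (a+np.pi)%(2*np.pi)-np.pi
def best(cands):
    """cands of (key, [(p,yaw),...]): the feasible one with least joint travel to its first pose / wrist twist"""
    r=[]
    for k,ps in cands:
        d=[ikdist(p,y) for p,y in ps]
        if None not in d: r.append((max(d),k))
    return min(r,key=lambda t:t[0])[1]
OFF=.0055; G=.021   # tool-x offset on magnet, TCP height above driver underside
def pick_place_driver(coarse,sx,sy,name):
    cal,im=over(coarse,.38,name); ds=find_drivers(cal,im)
    c,a,s=min(ds,key=lambda t:np.linalg.norm(t[0]-coarse)); print('driver',c.round(4),a.round(3),s.round(4))
    assert np.linalg.norm(c-coarse)<.08
    tgt=b2w([sx*(.038-.0015),sy*(.038-.0015)]); diag=BY+np.arctan2(sy,sx); cands=[]
    for sg in (1,-1):           # sg=-1: tool x outward
        tb=wrap(diag+(np.pi if sg>0 else 0)); pb=tgt+sg*OFF*ux(tb)
        for k in range(4):
            tp=wrap(a+np.pi/4+k*np.pi/2); pp=c+sg*OFF*ux(tp)
            cands.append(((pp,tp,pb,tb),[(np.r_[pp,G],tp),(np.r_[pp,.12],tp),(np.r_[pb,.03],tb),(np.r_[pb,.16],tb)]))
    pp,tp,pb,tb=best(cands)
    go(np.r_[pp,.1],tp); manip.servo_line(np.r_[pp,G]); effector.close(30)
    gap=manip.current_finger_gap(); manip.servo_line(np.r_[pp,.16],vel=.25)
    go(np.r_[pb,.16],tb); manip.servo_line(np.r_[pb,.05],vel=.15); f0=np.array(manip.current_force())
    manip.servo_line(np.r_[pb,.008+G+.001],vel=.04); f=np.array(manip.current_force())-f0
    print('gap',gap,manip.current_finger_gap(),'df',f.round(1),'z',manip.current_tool_pos()[2])
    if abs(f).max()>12: return False
    effector.open_jaws(); print('open gap',manip.current_finger_gap(),(np.array(manip.current_force())-f0).round(1))
    manip.servo_line(np.r_[pb,.17],vel=.25); return True
E
python3 - <<'E'
from lib import *
print(pick_place_driver(np.array([.429,-.065]),-1,-1,'p1'), manip.current_clock())
c,im=over([.61,0],.6,'c1'); print(find_drivers(c,im))
cv2.imwrite('pics/c1c.png',np.vstack([cv2.imread('pics/p1.png')[:220],cv2.imread('pics/c1.png')[:220]]))
E
```

```text
driver [ 0.4284 -0.0659] 0.068 [0.0569 0.0577]
gap 0.029313560908505457 0.029499035811529756 df [ 0.4  0.8 -0.2] z 0.029877309966436272
open gap 0.09190729414987761 [-1.7  3.4  2.5]
True 13.575
[(array([0.40177615, 0.164006  ]), np.float64(0.3826050353770513), array([0.05689001, 0.05769346])), (array([0.75574597, 0.0376495 ]), np.float64(0.061218512580139384), array([0.06967783, 0.07104456])), (array([0.65089917, 0.04722266]), np.float64(0.06355797060090869), array([0.06367002, 0.06263324])), (array([0.573953  , 0.04242953]), np.float64(0.06144080746856614), array([0.06264932, 0.06284143])), (array([ 0.65553308, -0.02941269]), np.float64(0.06279942325985927), array([0.06366509, 0.06236034])), (array([ 0.57838129, -0.03480775]), np.float64(0.060852140676739344), array([0.06327529, 0.06366932]))]
```

View pics/c1c.png

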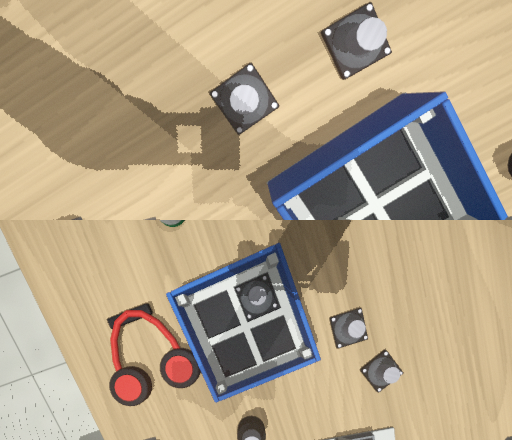

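The first driver is seated in its cavity (lower picture, about (257,295)). The jaws opened fully with no wall contact. I'll do the other two now.

```bash
python3 - <<'E'
from lib import *
ok=pick_place_driver(np.array([.440,.070]),-1,1,'p2'); print(ok, manip.current_clock())
if ok: print(pick_place_driver(np.array([.401,.164]),1,1,'p3'), manip.current_clock())
c,im=over(BOX,.6,'c2'); i1=cv2.imread('pics/c2.png')[:220]
c,im=over([.494,.348],.55,'dv'); print(manip.current_clock())
snap('t2','top')
cv2.imwrite('pics/c2c.png',np.vstack([i1,cv2.imread('pics/dv.png')[:220]]))
E
```

```text
driver [0.4388 0.0696] -0.012 [0.0577 0.0582]
gap 0.029290880200330018 0.02970769803810163 df [-13.1  -3.6  34.4] z 0.03339619137102083
False 21.7417
25.05
```

View pics/c2c.png

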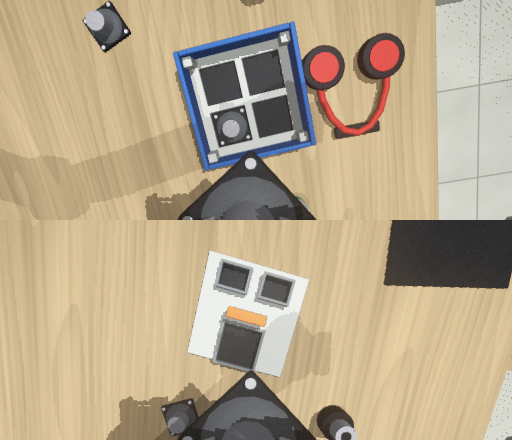

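The second driver caught on the foam 3 mm too high and is still in the hand: its corner is at (250,162) in the upper picture. I'll measure how it sits in the gripper from this view.

```bash
python3 - <<'E'
from lib import *
cal=viewer.get_calibration('wrist'); im=cv2.imread('pics/dv.png').astype(int)
m=((im.max(2)<75)&(im.max(2)-im.min(2)<25)).astype(np.uint8); m=cv2.morphologyEx(m,cv2.MORPH_CLOSE,np.ones((5,5)))
p=np.array(manip.current_tool_pos()); Rt=R.from_quat(manip.current_tcp_rot())
L=[];Rr=[]
for r in range(168,206):
    x=np.where(m[r,195:310])[0]+195
    # run containing col 250
    run=[c for c in x]; l=250
    while m[r,l-1]: l-=1
    q=250
    while m[r,q+1]: q+=1
    L.append((l-.5,r));Rr.append((q+.5,r))
lines=[]
for e in (L,Rr):
    w=cast(cal,e,p[2]-.011); t=Rt.inv().apply(np.c_[w,np.full(len(w),p[2]-.011)]-p)[:,:2]
    vx,vy,x0,y0=cv2.fitLine(t.astype(np.float32),cv2.DIST_HUBER,0,.01,.01).ravel(); d=np.array([vx,vy]); n=np.array([-vy,vx]); n*=np.sign(n@[x0,y0])
    print('edge dir deg',np.degrees(np.arctan2(vy,vx)),'resid',np.abs((t-[x0,y0])@n).max()); lines.append((n,n@[x0,y0]))
A=np.array([l[0] for l in lines]); b=np.array([l[1]-.029 for l in lines]); print('centre in tool',np.linalg.solve(A,b)*1000,'n',A)
print(p,Rt.as_euler('xyz'))
E
```

```text
edge dir deg 2.6454525 resid 0.014764301514478469
edge dir deg -0.7074302 resid 0.026728970205158124
centre in tool [ 39.816208 -27.121838] n [[-0.04615545  0.99893427]
 [ 0.01234667  0.99992377]]
[0.50377602 0.27793395 0.39113685] [-3.14156678e+00  4.32810447e-05  1.69771084e+00]
```

```bash
python3 - <<'E'
import cv2
im=cv2.imread('pics/c2.png')[130:384,150:360]; cv2.imwrite('pics/z1.png',cv2.resize(im,None,fx=2.3,fy=2.3,interpolation=cv2.INTER_NEAREST))
E
```

```text
(no output)
```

View pics/z1.png

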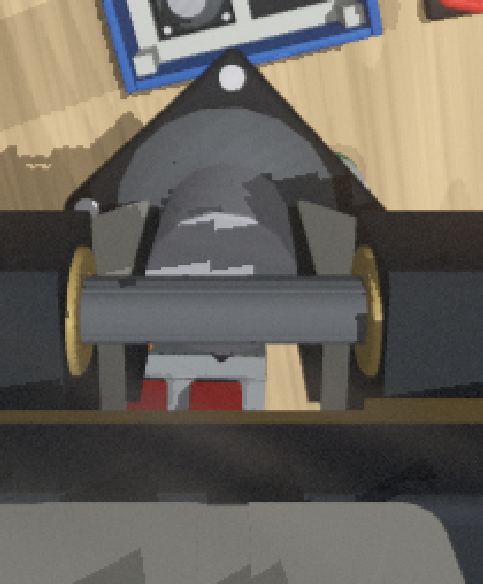

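```bash
python3 - <<'E'
from lib import *
cal=viewer.get_calibration('wrist'); p=np.array(manip.current_tool_pos()); Rt=R.from_quat(manip.current_tcp_rot())
im=cv2.imread('pics/c2.png').astype(int)
def tf(px,dz): 
    w=cast(cal,px,p[2]+dz); return Rt.inv().apply(np.c_[w,np.full(len(w),p[2]+dz)]-p)[:,:2]*1000
print(tf([(250.9,150.9),(178.3,219.1),(317.4,219.1),(250.9,163.9)],-.011).round(1))
# refine edges: per row, darkest->bright transition left/right of the flange
for side in (-1,1):
    e=[]
    for r in range(160,205,2):
        x0=250.9+side*(r-150.9)*(1.065 if side<0 else .975)
        xs=np.arange(int(x0)-9,int(x0)+10); g=im[r,xs].max(1).astype(float); d=np.diff(g)*side
        if d.max()>20: e.append((xs[d.argmax()]+.5,r))
    t=tf(np.array(e),-.011); v=cv2.fitLine(t.astype(np.float32),cv2.DIST_HUBER,0,.01,.01).ravel()
    n=np.array([-v[1],v[0]]); n*=np.sign(n@v[2:]); print(side,len(e),'ang',np.degrees(np.arctan2(v[1],v[0])),'dist',n@v[2:],n, np.abs((t-v[2:])@n).round(1).max())
E
```

```text
[[ 43.2   2.2]
 [  4.2 -39. ]
 [  4.1  40.1]
 [ 36.1   2.2]]
-1 23 ang 47.30492 dist 31.221075 [ 0.73497283 -0.67809653] 0.2
1 23 ang -42.81225 dist 31.846355 [0.67959815 0.7335846 ] 1.0
```

In the hand, the driver is rotated 2.3° and sits at (3.6, 0.6) mm in the tool frame. I'll insert it again with that corrected, descending in small steps and nudging along the contact force.

```bash
cat >> lib.py <<'E'
def insert(pb,tb,z1,z0,fmax=8,tries=6):
    """guarded descent from z0 to z1 with lateral yielding; True when at z1"""
    pb=np.array(pb,float); q=down(tb)
    for t in range(tries):
        manip.servo_line(np.r_[pb,z0],q,vel=.1); manip.sleep(.2); f0=np.array(manip.current_force()); hit=False
        for z in np.r_[np.arange(z0-.002,z1,-.002),z1]:
            manip.servo_line(np.r_[pb,z],vel=.03); f=np.array(manip.current_force())-f0
            if f[2]>fmax: hit=True; break
        print('insert',t,'z',round(z,4),'f',f.round(1),'gap',round(manip.current_finger_gap(),4))
        if not hit: return pb
        l=f[:2]; pb+=.001*l/max(np.linalg.norm(l),1e-6)
    return None
E
python3 - <<'E'
from lib import *
sx,sy=-1,1; tgt=b2w([sx*(.038-.001),sy*(.038-.001)]); tb=wrap(BY+np.arctan2(sy,sx))+.039
ty=ux(tb-np.pi/2); pb=tgt-.0038*ux(tb)-.0005*ty
go(np.r_[pb,.16],tb); manip.servo_line(np.r_[pb,.055],vel=.15)
r=insert(pb,tb,.008+G+.001,.044)
if r is not None:
    effector.open_jaws(); print(manip.current_finger_gap(),manip.current_force()); manip.servo_line(np.r_[r,.17],vel=.25)
    c,im=over(BOX,.55,'c3'); print(find_drivers(c,im))
print(manip.current_clock())
E
```

```text
insert 0 z 0.03 f [ 0.7  0.1 -0.6] gap 0.03
0.0913777029677562 [ 0.02995292 -4.03379255  0.6469576 ]
[(array([ 0.65573853, -0.029877  ]), np.float64(0.061403481601413), array([0.06283599, 0.06249352])), (array([ 0.57902563, -0.03447847]), np.float64(0.061713773157920856), array([0.06300024, 0.06221427])), (array([0.75670978, 0.03734908]), np.float64(0.0574620988954474), array([0.06894234, 0.07158766])), (array([0.65125043, 0.04690464]), np.float64(0.06212220220059813), array([0.06261699, 0.06278851])), (array([0.5740946, 0.0421791]), np.float64(0.059040849917970796), array([0.06259509, 0.06276674]))]
32.425
```

```bash
python3 - <<'E'
s=open('lib.py').read()
a=s.index("    go(np.r_[pb,.16],tb); manip.servo_line(np.r_[pb,.05]"); b=s.index("def insert")
s=s[:a]+"""    go(np.r_[pb,.16],tb); manip.servo_line(np.r_[pb,.055],vel=.15); r=insert(pb,tb,.008+G+.001,.044)
    if r is None: manip.servo_line(np.r_[pb,.17],vel=.2); return False
    effector.open_jaws(); print('gap',gap,manip.current_finger_gap(),np.round(manip.current_force(),1))
    manip.servo_line(np.r_[r,.17],vel=.25); return True
"""+s[b:]
open('lib.py','w').write(s.replace('.038-.0015','.038-.001'))
E
python3 - <<'E'
from lib import *
print(pick_place_driver(np.array([.401,.164]),1,1,'p3'), manip.current_clock())
over(BOX,.55,'c4'); over([.494,.348],.5,'dv2'); print(manip.current_clock())
cv2.imwrite('pics/c4c.png',np.vstack([cv2.imread('pics/c4.png')[:220],cv2.imread('pics/dv2.png')[:220]]))
E
```

```text
driver [0.4002 0.1654] 0.383 [0.0574 0.0573]
insert 0 z 0.03 f [ 0.8  0.3 -1.4] gap 0.0294
gap 0.029378923245144812 0.09166204811513219 [-3.3  1.9  1.8]
True 42.95
45.725
```

View pics/c4c.png

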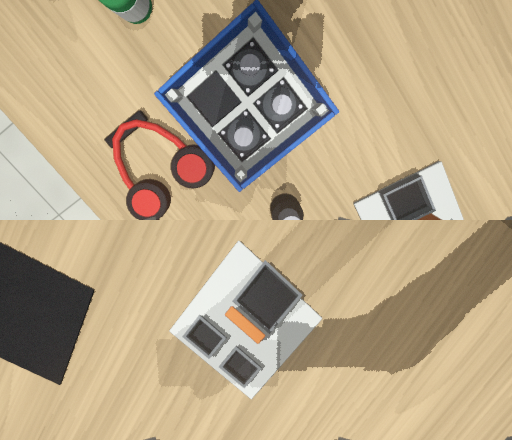

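All three drivers are seated in the box (magnets at about (250,65), (282,103) and (243,137)). The divider's rib is at (245,323) and its coupler pocket at (270,298), with the plug pockets on the other side. Next is the divider.

```bash
cat >> lib.py <<'E'
def find_divider(cal,im,zb=0.):
    i=im.astype(int); sat=i.max(2)-i.min(2)
    m=((sat<28)&(i.max(2)>95))|((i[:,:,0]>i[:,:,2]+90))
    k=max(blobs(m,1500),key=cv2.contourArea); h=cv2.convexHull(k)
    c,s,a=rect(cast(cal,h[:,0],zb+.008))
    inside=cv2.fillConvexPoly(np.zeros(m.shape,np.uint8),h,1)
    o=np.argwhere((inside>0)&(i[:,:,0]>i[:,:,2]+90))[:,::-1]; rib=rect(cast(cal,o,zb+.062))
    dark=[k for k in blobs((inside>0)&(i.max(2)<85)&(sat<28),150)]
    big=max(dark,key=cv2.contourArea); pc=cast(cal,big[:,0].mean(0),zb+.015)[0]
    d=c-pc; y=np.arctan2(d[1],d[0])-np.pi/2      # +y of divider points from coupler pocket to centre
    yaw=a+np.round((y-a)/(np.pi/2))*np.pi/2
    return c,wrap(yaw),s,rib,np.degrees(wrap(y-yaw)),np.linalg.norm(d)
E
python3 - <<'E'
from lib import *
cal,im=over([.494,.348],.45,'dv3'); print(find_divider(cal,im),manip.current_clock(),manip.current_tool_pos())
E
```

```text
(array([0.49344135, 0.34901895]), np.float64(-0.13872153117919206), array([0.16920834, 0.16400125]), (array([0.49589835, 0.35154916]), array([0.01511915, 0.05522428]), np.float64(-0.14027495304303517)), np.float64(0.9709077507785474), np.float64(0.04709055683333503)) 46.2417 [0.45645783 0.40843186 0.29307667]
```

```bash
python3 - <<'E'
from lib import *
cal=viewer.get_calibration('wrist'); im=cv2.imread('pics/dv3.png')
c=np.array([.49344,.34902]);yaw=-.1387
for cc,col in ((c,(255,0,0)),(np.array([.4959,.3515]),(0,0,255))):
    r=cc+np.array([[-.082,-.082],[.082,-.082],[.082,.082],[-.082,.082]])@rot(yaw).T
    cv2.polylines(im,[np.round(project(cal,np.c_[r,np.full(4,.008)])*16).astype(int)],True,col,1,cv2.LINE_AA,4)
    r=cc+np.array([[-.03,-.008],[.03,-.008],[.03,.008],[-.03,.008]])@rot(yaw).T
    cv2.polylines(im,[np.round(project(cal,np.c_[r,np.full(4,.062)])*16).astype(int)],True,col,1,cv2.LINE_AA,4)
cv2.imwrite('pics/dv3z.png',cv2.resize(im[0:220,140:380],None,fx=2.7,fy=2.7,interpolation=cv2.INTER_NEAREST))
E
```

```text
(no output)
```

View pics/dv3z.png

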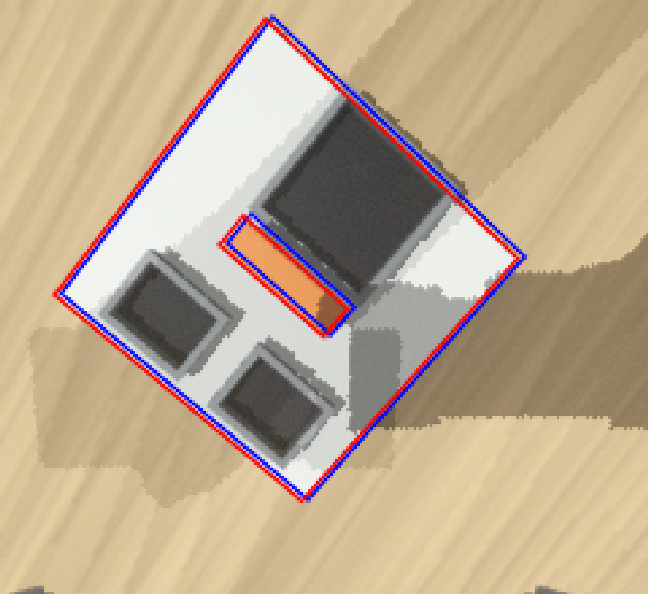

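The rib-centred outline (red) fits the plate well. Gripping the rib now.

```bash
python3 - <<'E'
from lib import *
y=-.1395; c=np.array([.49344,.34902])+rot(y)@[.001,.0026]; H=.031; cands=[]
for s in (0,np.pi):
    tp=wrap(y+s)
    for k in range(4):
        dy=wrap(BY+k*np.pi/2); tb=wrap(dy+s)
        cands.append(((tp,tb,dy),[(np.r_[c,H],tp),(np.r_[c,.2],tp),(np.r_[BOX,.094],tb),(np.r_[BOX,.22],tb)]))
tp,tb,dy=best(cands); print(tp,tb,dy)
go(np.r_[c,.13],tp); manip.servo_line(np.r_[c,H]); effector.close(45); print('gap',manip.current_finger_gap())
manip.servo_line(np.r_[c,.21],vel=.2)
go(np.r_[BOX,.21],tb); manip.servo_line(np.r_[BOX,.13],vel=.15)
r=insert(BOX,tb,.062+H+.0005,.122); print(r,manip.current_finger_gap(),manip.current_clock())
snap('dvp','wrist')
open('div.txt','w').write(f'{dy}')
if r is not None:
    effector.open_jaws(); manip.servo_line(np.r_[r,.2],vel=.2)
    cal,im=over(BOX,.55,'c5'); print(find_divider(cal,im,.062),manip.current_clock())
E
```

```text
3.002092653589793 -3.0800926535897926 0.06150000000000011
gap 0.015540238185946818
insert 0 z 0.0935 f [ 1.   1.  -0.9] gap 0.0157
[0.6149 0.0062] 0.015722391162696282 57.25
(array([0.61527063, 0.00540214]), np.float64(0.07324620110672386), array([0.17245856, 0.17463135]), (array([0.61371698, 0.00495559]), array([0.05902542, 0.01511457]), np.float64(0.0595284747135643)), np.float64(-5.423909016374951), np.float64(0.051843847888229995)) 60.275
```

View pics/c5.png

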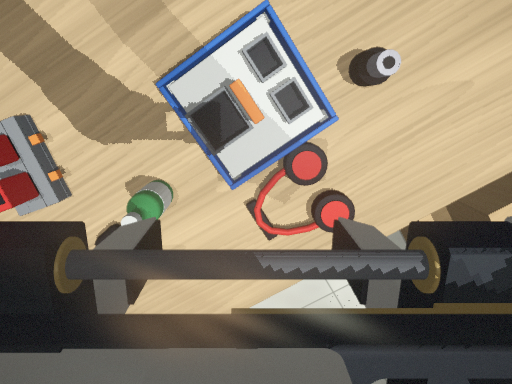

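The divider lies in the box: rib at (247,101), coupler pocket at (220,120), plug pockets at (264,57) and (291,101). Coupler next, then a look at the dock.

```bash
cat >> lib.py <<'E'
D=np.array([.6143,.0056]); DY=.060
def d2w(xy): return D+rot(DY)@np.asarray(xy)
def circ(cal,mask,z,amin):
    ks=blobs(mask,amin); r=[]
    for k in ks:
        c,rad=cv2.minEnclosingCircle((cast(cal,k[:,0],z)*1000).astype(np.float32)); r.append((np.array(c)/1000,rad/1000))
    return r
def find_plugs(cal,im,z=.107):
    i=im.astype(int); m=(i[:,:,0]>i[:,:,1]+60)&(i[:,:,0]>i[:,:,2]+60)&(i[:,:,1]<80)
    out=[]
    for k in blobs(m,300):
        (c,s,a)=cv2.minAreaRect((cast(cal,k[:,0],z)*1000).astype(np.float32))
        if s[0]<s[1]: a+=90
        out.append((np.array(c)/1000,np.radians((a+90)%180-90),np.array(s)/1000))
    return out
E
python3 - <<'E'
from lib import *
cal,im=over([.669,.193],.45,'cp'); i=im.astype(int); sat=i.max(2)-i.min(2)
print('dark',circ(cal,(i.max(2)<70)&(sat<25),.045,300)); print('bright',circ(cal,(i.max(2)>130)&(sat<25),.09,100))
t=manip.current_clock(); cal,im=over([.505,-.367],.5,'dk'); print(find_plugs(cal,im),manip.current_tool_pos(),t,manip.current_clock())
cv2.imwrite('pics/cpdk.png',np.vstack([cv2.imread('pics/cp.png')[:220],cv2.imread('pics/dk.png')[:220]]))
E
```

```text
dark [(array([ 0.61321118, -0.06740893]), 0.041108497619628905), (array([0.63810577, 0.04794934]), 0.029322965621948242), (array([0.66708978, 0.19303758]), 0.025457399368286133), (array([0.56864294, 0.04324831]), 0.03570543670654297), (array([0.79213336, 0.4379729 ]), 0.09321265411376953)]
bright [(array([0.62466724, 0.01469234]), 0.1066147232055664), (array([0.66787152, 0.19462817]), 0.01670028305053711), (array([0.5737666 , 0.06886021]), 0.044562313079833986)]
[(array([ 0.4794725 , -0.36372745]), np.float64(-0.19176637377139022), array([0.02876672, 0.04365557])), (array([ 0.54138116, -0.37578467]), np.float64(-0.1917657079811177), array([0.028693 , 0.0433909]))] [ 0.45730355 -0.41684986  0.34099188] 61.35 63.825
```

View pics/cpdk.png

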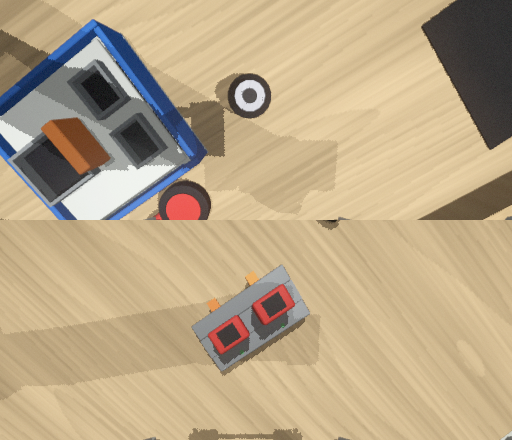

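The coupler's neck top is at (0.668, 0.195). The plugs show as red rectangles at about (229,335) and (273,304), and their spacing and angle are consistent. I'll pull the first plug.

```bash
cat >> lib.py <<'E'
P=.061
def pull_place_plug(c,a,px):
    tgt=d2w([px,.052]); cands=[]
    for s in (0,np.pi):
        for u in (0,np.pi):
            tp=wrap(a+s); tb=wrap(DY+u)
            cands.append(((tp,tb),[(np.r_[c,.012+P],tp),(np.r_[c,.25],tp),(np.r_[tgt,.07+P],tb),(np.r_[tgt,.25],tb)]))
    tp,tb=best(cands)
    go(np.r_[c,.17],tp); manip.servo_line(np.r_[c,.012+P],vel=.12); effector.close(60); g=manip.current_finger_gap()
    f0=np.array(manip.current_force())
    for z in (.003,.006,.01,.02,.035):
        manip.servo_line(np.r_[c,.012+P+z],vel=.03); print(z,(np.array(manip.current_force())-f0).round(1),round(manip.current_finger_gap(),4))
    manip.servo_line(np.r_[c,.25],vel=.2); snap(f'pl{int(px*1000)}')
    go(np.r_[tgt,.25],tb); manip.servo_line(np.r_[tgt,.17],vel=.15)
    r=insert(tgt,tb,.07+P+.001,.165); print('gap',g,manip.current_finger_gap(),'t',manip.current_clock())
    if r is None: manip.servo_line(np.r_[tgt,.25],vel=.15); return False
    effector.open_jaws(); manip.servo_line(np.r_[r,.25],vel=.2); return True
E
python3 - <<'E'
from lib import *
cal,im=over([.51,-.37],.45); ps=sorted(find_plugs(cal,im),key=lambda t:t[0][0]); print(ps)
ok=pull_place_plug(ps[0][0],ps[0][1],-.034)
cal,im=over(BOX,.55,'c6'); print(ok,manip.current_clock(),find_plugs(cal,im,.165))
E
```

```text
[(array([ 0.47989828, -0.36379288]), np.float64(-0.19526749849846287), array([0.02915407, 0.04452153])), (array([ 0.54139276, -0.37573041]), np.float64(-0.19425509781006925), array([0.028891  , 0.04349993]))]
0.003 [-0.9 -2.6 -1.9] 0.0299
0.006 [-0.9 -4.  -6.8] 0.0299
0.01 [-3.3 -4.9 -1.7] 0.0298
0.02 [ 0.6 -1.3 -0.6] 0.0295
0.035 [-0.6 -0.7 -2. ] 0.0296
insert 0 z 0.132 f [ 0.2  0.2 -0.4] gap 0.0299
gap 0.02974910992608965 0.029948258779657833 t 77.3833
True 80.2083 [(array([ 0.55589044, -0.30194235]), np.float64(1.3806214580909377), array([0.05633015, 0.03643348]))]
```

View pics/c6.png

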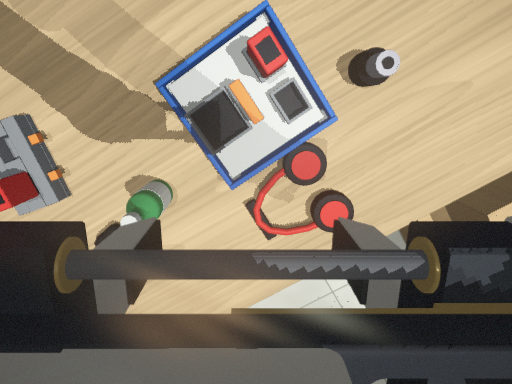

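The first plug stands in its pocket (red top at (267,52)). Now the second plug, then the coupler.

```bash
python3 - <<'E'
from lib import *
import sys
cal,im=over([.54,-.37],.45); ps=[p for p in find_plugs(cal,im) if np.linalg.norm(p[0]-[.5414,-.3757])<.03]; print(ps)
if not pull_place_plug(ps[0][0],ps[0][1],.034): sys.exit('plug stuck')
cal,im=over([.668,.1946],.45); i=im.astype(int); m=(i.max(2)>130)&(i.max(2)-i.min(2)<25)
c=min((k for k in circ(cal,m,.09,100) if .014<k[1]<.02),key=lambda k:np.linalg.norm(k[0]-[.668,.1946])); print(c); c=c[0]
K=.056; tgt=d2w([0,-.048]); cands=[]
for u in (np.pi/2,-np.pi/2):
    tb=wrap(DY+u)
    for tp in YAWS: cands.append(((tp,tb),[(np.r_[c,K],tp),(np.r_[c,.24],tp),(np.r_[tgt,.07+K],tb),(np.r_[tgt,.25],tb)]))
tp,tb=best(cands); print(tp,tb)
go(np.r_[c,.14],tp); manip.servo_line(np.r_[c,K],vel=.12); effector.close(40); print('gap',manip.current_finger_gap())
manip.servo_line(np.r_[c,.25],vel=.2); go(np.r_[tgt,.25],tb); manip.servo_line(np.r_[tgt,.165],vel=.15)
r=insert(tgt,tb,.07+K+.001,.16); print(manip.current_clock())
if r is not None:
    effector.open_jaws(); manip.servo_line(np.r_[r,.25],vel=.2)
over(BOX,.55,'c7'); snap('s7','side'); print(manip.current_clock())
E
```

```text
[(array([ 0.54166187, -0.37583578]), np.float64(-0.19197902718443305), array([0.02912987, 0.04305145]))]
0.003 [-0.8 -1.6 -1.5] 0.0296
0.006 [ 0.6 -3.3 -8.5] 0.0293
0.01 [-1.7 -2.8 -3.1] 0.0296
0.02 [ 0.6 -0.7 -0.1] 0.0299
0.035 [-0.2 -0.1 -0.9] 0.0295
insert 0 z 0.132 f [-0.   1.   0.6] gap 0.0297
gap 0.029966713539672184 0.02965717529367671 t 94.35
(array([0.66783325, 0.19495934]), 0.016539161682128906)
-3.1 1.630796326794897
gap 0.03315513694551105
insert 0 z 0.127 f [-0.3 -0.1 -1.2] gap 0.0334
107.0917
109.7833
```

View pics/c7.png

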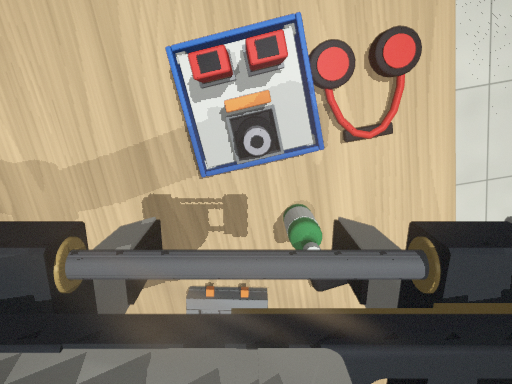

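Both plugs and the coupler are in their pockets: red tops at (210,63) and (266,49), neck at (257,141). I'll do one numeric check, then hand in.

```bash
python3 - <<'E'
from lib import *
cal,im=snap(); i=im.astype(int)
tw=lambda p: (rot(DY).T@(p-D)*1000).round(1)
for c,a,s in find_plugs(cal,im,.165):
    if np.linalg.norm(c-BOX)<.11: print('plug',tw(c),round(a-DY,3),s.round(3))
for c,r in circ(cal,(i.max(2)>125)&(i.max(2)-i.min(2)<25),.16,100):
    print('ring',tw(c),round(r,4)) if r<.022 else 0
o=[k for k in blobs((i[:,:,0]>200)&(i[:,:,2]<130)&(i[:,:,1]>100),60)]
for k in o:
    c,s,a=rect(cast(cal,k[:,0],.124)); print('rib',tw(c),a-DY,s.round(3)) if np.linalg.norm(c-BOX)<.05 else 0
E
```

```text
ring [  35.7 -154. ] 0.0162
rib [-0.4 -0.3] 0.004607314327048764 [0.059 0.015]
```

```bash
python3 -c "
import cv2;cv2.imwrite('pics/s7z.png',cv2.resize(cv2.imread('pics/s7.png')[130:260,190:350],None,fx=4,fy=4))"
```

```text
(no output)
```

View pics/s7z.png

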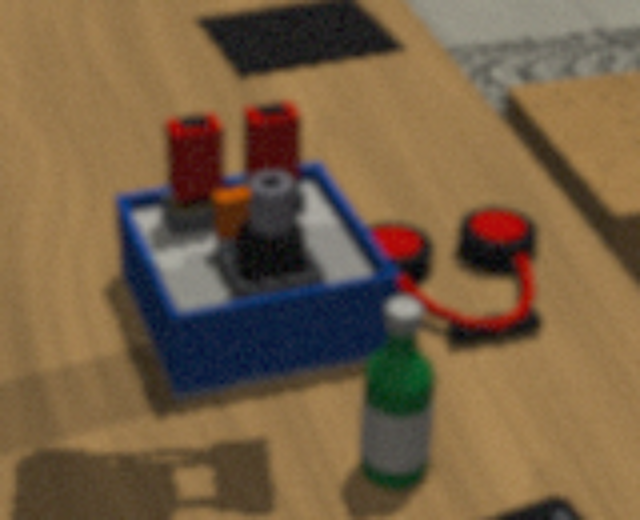

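The side view shows both plugs and the coupler upright, and the divider flat below the rim. The rib is within 0.5 mm of the position measured earlier, and the bottle is standing. Handing in.

```bash
python3 -c "
from bench import manip
print(manip.hand_in(), manip.current_clock())"
```

```text
the job is handed in; nothing more can be done
the job is handed in; nothing more can be done
```

The kit is packed and handed in after about 110 s: three drivers in their cavities, the divider on the posts, both plugs and the coupler upright in their pockets; no verdict was returned.

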